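Deal out the optics for two microscopes

ROBOT

A 6-joint arm with a two-finger parallel gripper is mounted at the origin on the work surface. World frame = base frame: x ahead of the robot, y to its left, z up, the work surface at z = 0. Lengths are in mm, angles in rad, forces in N, time in s.
With the tool pointing down it reaches from about 275 to 750 mm from the base axis. Payload 10.2 kg.
Tool frame: the origin (TCP) lies between the finger pads; the fingertips stand 17 mm ahead of it and the grasp point (between the pads) lies 2 mm behind it; z points along the fingers, y is the line along which they close (so a half turn about z gives the same grasp; the last joint's range is limited). The gripper opens to 85 mm and grips with 20 to 120 N. Pads are 22 mm wide; open, the fingers measure 114 mm over their backs; the gripper's body (76 mm by 85 mm) begins 54 mm behind the grasp point. The pads swing forward as they close: fully open they stand 13 mm farther back than shut.
Start: joints at [-1.519, 0.313, 1.498, -0, 1.331, -0.223], TCP at [142.448, -505.312, 248.294] pointing down, gripper open.
Joint ranges: [-2.94, 2.94], [-0.97, 2.17], [0.19, 2.56], [-1.23, 4.37], [0.02, 3.11], [-2.88, 2.88]. Speed limits (rad/s): [2.39, 2.39, 3.01, 3.14, 3.14, 3.14].

INTERFACE

Orientations are given as a unit quaternion [w, x, y, z].
In Python, from rig import * gives the robot as it stands.
- The arm moves only by the tool step_arm, never from a script. Its argument "commands" is text: rows parted by semicolons, each of 7 numbers parted by spaces: the opening, from 0 (shut) to 1 (fully open), then the shift along the tool's x, y, z in cm, then the turn, a rotation vector about the tool's x, y, z in rad. In form: hand x y z rx ry rz; .... A call has 1 to 20 rows; each row is the pose to reach, as a shift and turn from the pose commanded when the call began, along the tool's axes at that moment; what a row does not reach only later rows make up. A row lasts 1/12 s, in which the tool goes at most 41.7 mm and 7.16 degrees, less where a joint would pass 70% of its speed; a pose out of reach is approached as far as the arm can. A call with a gripper value outside its range is refused whole. The fingers move at their own pace and stop on an object; "newtons" is the grip in N (left out, the last holds). Time passes only in rows, so rows that repeat a pose let the fingers close. It gives the time, the measured TCP pose, the force, the opening and the grip force at its end, in the units of the state.
- sense(): the state, without advancing time (a new reading comes with each control period).
- capture(name): name is "scene" or "side" or "wrist"; returns the picture (384x512x3 uint8, red, green, blue); there is no depth.
- camera_model(name): a dict with "mtx" (3x3 intrinsics, pixels), "eye" and "rotation" of the camera in the world. Camera axes: x right, y down, z forward; pixel columns grow to the right and rows downward; lengths in mm; the calibration is good to about 2 mm. A picture is of the moment at which its call begins: read the wrist's pose just before it. camera_model takes no time and is no camera call; for the wrist camera it gives the pose at the moment of the call.
- finish_job(): hands the job in; it is judged then, once.
Trained networks look in the newest picture that a camera, given by its name, has taken for a name from the list of things; names that differ only in an ending like _2 or _b are one class to them, and where a whole thing is asked for, a point or a joint stands for the part that bears it (a point fixed in the world has none). Each returns a list of dicts, best first, with "score" (0 to 1); they miss things now and then, are a little off and sometimes report something else, mostly with a low value. They report only what shows in the picture. A call takes as long as a camera call.
- search_frame(camera, label): "rect" ([centre column, centre row, width, height] in pixels, round what is visible of it).
- trace(camera, label): "mask" (384x512 bool, what is visible of it) and "rect" ([centre column, centre row, width, height] in pixels, round what is visible of it).
- spot_point(camera, label): "xy" ([column, row] in pixels: a listed point, or the origin of a listed thing).
The state is a dict: "time_s": time; "joints": joint angles; "dq": joint speeds; "tau": joint torques, N m; "eef_pos": TCP position; "ee_rot": TCP orientation; "force": force on the tool from outside, world axes, zero at the start; "wrist_torque": the same for the moment, N m; "grip_width": opening from 0.0 (shut) to 1.0 (fully open); "grip_force": force on a finger pad.
Only numpy, scipy, OpenCV 4.12 (cv2) and the standard library are available. Lean on these libraries where they do the work, as an engineer would, in place of code of your own. Each camera call takes 0.05 s, during which the arm holds its last target. There are 200 camera calls.

TASK

Deal the loose optics out to the two microscope trays, one piece per tray in turn: first the wide eyepiece into the handle-end compartment of the bar-handled tray, next the narrow eyepiece into the knob-end compartment of the knobbed tray, then the long objective behind the wide eyepiece in the bar-handled tray's other compartment, and the short objective behind the narrow eyepiece in the knobbed tray's other compartment. Last of all, lay the dust cap flat and centred on top of the wide eyepiece. Stand every piece upright in the middle of its compartment, set each down without dropping it, and leave the bottle, the dish and the box where they are.

Things in the scene. Friction and masses are not known exactly. Their poses are not given: they have to be found in the camera images.
- eyepiece_wide_center (a point): wide eyepiece: black, upright, stout turned cylinder 54 mm tall, loose, about 120 g; a 36 mm diameter foot (lowest 14 mm), 46 mm diameter body from 16 to 40 mm up, narrowing to a flat 38 mm diameter top with a lens in it. The point is at its centre, 27 mm above its underside; z is up along its axis
- eyepiece_narrow_center (a point): narrow eyepiece: black, upright, same form but slimmer, 54 mm tall, loose, about 80 g; 28 mm diameter foot (lowest 14 mm), 34 mm diameter body from 16 to 44 mm up, flat 30 mm top with a lens in it. The point is at its centre, 27 mm above its underside; z is up along its axis
- objective_long_center (a point): long objective: bright steel, slim and tall, standing nose up, 76 mm tall, loose, about 140 g; 26 mm diameter straight barrel up to 56 mm, then a cone to a 12 mm diameter nose. The point is at its centre, 38 mm above its underside; z is up along its axis
- objective_short_center (a point): short objective: bright steel, stout, standing nose up, 54 mm tall, loose, about 140 g; 36 mm diameter straight barrel up to 40 mm, then a cone to a 16 mm diameter nose. The point is at its centre, 27 mm above its underside; z is up along its axis
- dust_cap_center (a point): dust cap: grey flat plastic disc, 48 mm diameter, 16 mm thick, solid, loose, about 30 g, lying flat with a thin dark ring on its upper face. The point is at its centre, 8 mm above its underside; z is up along its axis
- tray_bar: the bar-handled tray: fixed aluminium tray 140 x 80 mm, black bar handle (80 mm across, 12 mm high, at x = -94 mm) at one end. Floor 4 mm thick; 4 mm walls, rims 9 mm above the bench; a cross wall makes two compartments, each 64 (along) x 72 mm inside. Origin: centre of underside; x along the tray, away from the handle; y across; z up. Compartment centres: x = -34 mm (handle end), x = +34 mm (behind it), y = 0
- tray_knob: the knobbed tray: fixed aluminium tray 140 x 80 mm, round black knob (28 mm diameter, 16 mm high, at x = -92 mm) at one end. Floor 4 mm thick; 4 mm walls, rims 9 mm above the bench; a cross wall makes two compartments, each 64 (along) x 72 mm inside. Origin: centre of underside; x along the tray, away from the knob; y across; z up. Compartment centres: x = -34 mm (knob end), x = +34 mm (behind it), y = 0
- oil_bottle: bystander, to be left alone: small amber bottle, 28 mm diameter, 60 mm tall, upright; origin at the centre of its underside, z up
- petri_dish: bystander, to be left alone: closed flat round dish, about 92 mm diameter, 16 mm tall; origin at the centre of its underside, z up
- slide_box: bystander, to be left alone: cardboard box with a white band, 80 x 100 mm, 32 mm tall; origin at the centre of its underside, z up

How it is judged:
By the outcome, as a careful person would: the job done as asked, in the order asked, and still so for the second after the job is handed in, with the robot touching nothing.
It also fails if it takes over 144 s, if anything falls off the work surface, if the arm or the gripper's body presses on something with over 40 N, if the wrist force passes 120 N, or if a joint passes its speed limit or range.

## Working session

There is one attempt and no reset: what is moved stays moved. The work goes in short steps, Python scripts to look and compute and a tool call to move; the robot and the scene stay as the last step left them, time stands still between calls to the robot, and variables do not carry over. Pictures are saved under pics/ and viewed, at most 17 in all, crops included, and the job is handed in when it is done.

Besides the shell and the picture viewer there is one more tool, called after "Request:" as name(argument=value, ...), one argument or row to a line, values as JSON. step_arm: Moves the arm, as the interface text tells. Its arguments: {"type":"object","properties":{"commands":{"type":"string"},"newtons":{"type":"number"}},"required":["commands"]}

```bash
ls; mkdir -p pics
python3 - <<'E'
from rig import *
import cv2,numpy as np
s=sense();print(s)
ims=[]
for c in ("scene","side"):
    im=capture(c);cv2.imwrite(f"pics/{c}0.png",im[:,:,::-1]);m=camera_model(c);print(c,m)
    for l in ["eyepiece_wide_center","eyepiece_narrow_center","objective_long_center","objective_short_center","dust_cap_center","tray_bar","tray_knob"]:
        r=spot_point(c,l);print(l,[(np.round(d["xy"]).tolist(),round(d["score"],2)) for d in r[:3]])
E
```

```text
pics
{'time_s': 0.0, 'joints': array([-1.51938600e+00,  3.13484129e-01,  1.49843673e+00,  5.74291915e-06,
        1.33100538e+00, -2.23371097e-01]), 'dq': array([ 0.00023856, -0.00087978, -0.00076691, -0.00023811, -0.00051009,
        0.00175499]), 'tau': array([ 3.31377505e-04, -4.12266719e+01, -2.59740257e+01, -1.36711869e-04,
        4.14709808e-03, -3.56553869e-06]), 'eef_pos': array([ 142.4435344 , -505.06272496,  247.71773182]), 'ee_rot': array([-6.64092455e-04,  9.90576606e-01,  1.36958178e-01,  6.00392298e-05]), 'force': array([0.31395806, 0.39292308, 0.3919035 ]), 'wrist_torque': array([-0.01954202, -0.02761651, -0.02085491]), 'grip_force': 0.0, 'grip_width': 1.0037119146574196}
scene {'mtx': array([[426.31449436,   0.        , 260.80130323],
       [  0.        , 426.31449436, 189.48242988],
       [  0.        ,   0.        ,   1.        ]]), 'eye': array([1284.94700739, -244.47051339,  776.9682341 ]), 'rotation': array([-0.34299991,  0.78477055,  0.47196255, -0.20913537])}
eyepiece_wide_center [([261.0, 230.0], 0.9)]
eyepiece_narrow_center [([173.0, 190.0], 0.66)]
objecti
[... 194 characters left out ...]
, 185.0], 0.65), ([209.0, 198.0], 0.58)]
tray_knob [([123.0, 232.0], 0.77)]
side {'mtx': array([[370.75039871,   0.        , 256.14171478],
       [  0.        , 370.75039871, 196.21650505],
       [  0.        ,   0.        ,   1.        ]]), 'eye': array([ 402.47795474, -777.39758058,  558.81908473]), 'rotation': array([-0.51126675,  0.8506134 , -0.11121273,  0.05191224])}
eyepiece_wide_center [([289.0, 213.0], 0.53)]
eyepiece_narrow_center [([206.0, 257.0], 0.66)]
objective_long_center [([242.0, 231.0], 0.75)]
objective_short_center [([208.0, 226.0], 0.81)]
dust_cap_center [([296.0, 244.0], 0.48)]
tray_bar [([239.0, 196.0], 0.96)]
tray_knob [([254.0, 302.0], 0.67), ([208.0, 255.0], 0.29)]
```

```bash
cat > h.py <<'E'
from rig import *
import cv2,numpy as np
from scipy.spatial.transform import Rotation as R
def rot(q): return R.from_quat([q[1],q[2],q[3],q[0]]).as_matrix()
def ray(m,xy,z):
    d=rot(m["rotation"])@np.linalg.solve(m["mtx"],[xy[0],xy[1],1.]); e=m["eye"]
    return e+d*(z-e[2])/d[2]
def proj(m,P):
    p=(np.atleast_2d(P)-m["eye"])@rot(m["rotation"]); p=p@m["mtx"].T
    return p[:,:2]/p[:,2:]
def shift(tgt,yaw=None):
    """tool-frame shift in cm from present measured pose to world tgt"""
    s=sense(); return rot(s["ee_rot"]).T@(np.array(tgt)-s["eef_pos"])/10
E
python3 - <<'E'
from h import *
a=cv2.imread("pics/scene0.png");b=cv2.imread("pics/side0.png")
cv2.imwrite("pics/a.png",cv2.resize(a[120:320,60:400],(800,471),interpolation=cv2.INTER_CUBIC))
cv2.imwrite("pics/b.png",cv2.resize(b[110:360,120:420],(720,600),interpolation=cv2.INTER_CUBIC))
ms,md=camera_model("scene"),camera_model("side")
for n,z,p,q in [("wide",27,(261,230),(289,213)),("narrow",27,(173,190),(206,257)),("long",38,(212,198),(242,231)),("short",27,(221,180),(208,226)),("cap",8,(206,247),(296,244)),("bar",4,(307,185),(239,196)),("knob",4,(123,232),(254,302))]:
    print(n,ray(ms,p,z).round(),ray(md,q,z).round())
print(rot(ms["rotation"]),rot(md["rotation"]))
E
```

```text
wide [688.  68.  27.] [694.  67.  27.]
narrow [457. -69.  27.] [445. -69.  27.]
long [544.   5.  38.] [546.  -1.  38.]
short [480.  57.  27.] [467.  64.  27.]
cap [659. -62.   8.] [673. -53.   8.]
bar [584. 263.   4.] [588. 249.   4.]
knob [ 518. -220.    4.] [ 523. -217.    4.]
[[ 0.4670275   0.59729779 -0.65201278]
 [ 0.88423144 -0.31920483  0.34094433]
 [-0.00448033 -0.73576058 -0.67722692]] [[ 0.96987369 -0.13611608  0.20203324]
 [-0.24228009 -0.45247608  0.85823409]
 [-0.02540425 -0.8813273  -0.47182286]]
```

View pics/a.png

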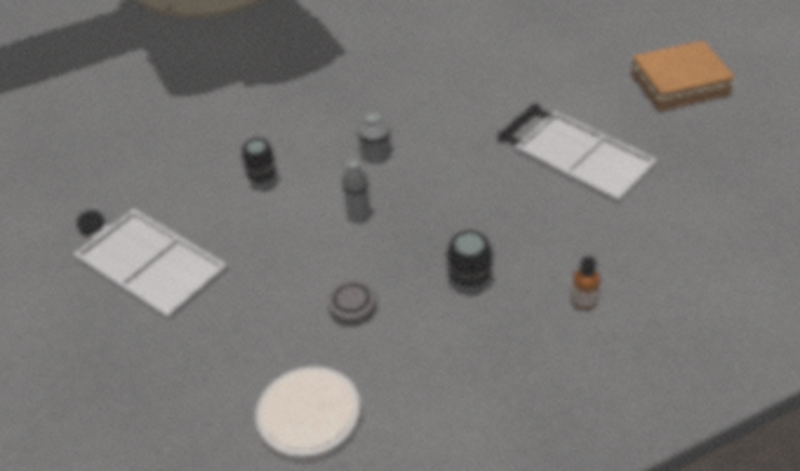

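View pics/b.png

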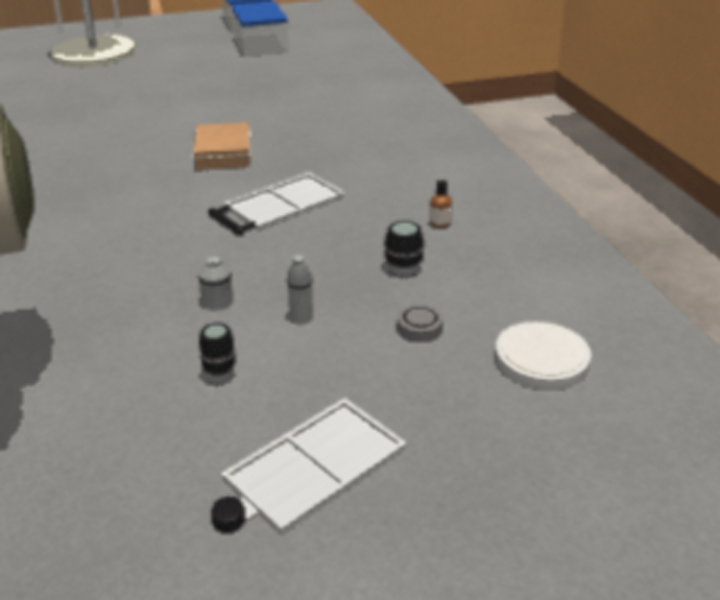

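The scene crop shows the knobbed tray at left (corners about (75,255), (135,211), (226,266), (170,315)), the bar tray at upper right, and the loose pieces between them. The side crop agrees. Next I'll fit the tray poses from their corners.

Run:
```python
from h import *
from scipy.optimize import least_squares
ms,md=camera_model("scene"),camera_model("side")
S=lambda p:np.array(p)/2.353+[60,120]
D=lambda p:np.array(p)/2.4+[120,110]
box=np.array([[-70,40],[-70,-40],[70,-40],[70,40]])
def pts(v): 
    c,s=np.cos(v[2]),np.sin(v[2]); return np.c_[box@np.array([[c,s],[-s,c]])+v[:2],np.full(4,9)]
for n,s,d,v0 in [("knob",[(135,211),(75,255),(170,315),(226,266)],[(223,474),(281,527),(404,441),(346,401)],(520,-218,.5)),
 ("bar",[(548,110),(515,148),(618,199),(655,158)],[(212,206),(245,232),(343,192),(312,174)],(586,256,.3))]:
    for a in "sd":
        print(n,a,[ray(ms if a=="s" else md,(S if a=="s" else D)(p),9).round()[:2].tolist() for p in (s if a=="s" else d)])
    f=lambda v:np.r_[(proj(ms,pts(v))-S(s)).ravel(),(proj(md,pts(v))-D(d)).ravel()*(n=="knob")]
    r=least_squares(f,v0);print(r.x,r.fun.round(1))
```

```text
knob s [[441.0, -214.0], [476.0, -284.0], [599.0, -219.0], [564.0, -151.0]]
knob d [[439.0, -215.0], [475.0, -283.0], [598.0, -218.0], [562.0, -153.0]]
[ 5.18671189e+02 -2.16929441e+02  4.77194077e-01] [-0.2 -0.8 -0.2 -0.2 -0.6  0.2  0.7 -0.6 -0.3 -0.3  0.3  0.5  1.1  0.6
 -0.5 -1.2]
bar s [[504.0, 266.0], [545.0, 198.0], [671.0, 255.0], [635.0, 329.0]]
bar d [[493.0, 269.0], [524.0, 188.0], [669.0, 258.0], [642.0, 324.0]]
[5.89100659e+02 2.62005207e+02 4.56798431e-01] [ 1.   0.7 -1.  -0.   0.4 -0.5 -0.3 -0.1  0.  -0.   0.  -0.   0.   0.
 -0.  -0. ]
```

```bash
cat >> h.py <<'E'
def go(x,y,z,psi=0.465):
    s=sense(); M=rot(s["ee_rot"]); t=M.T@(np.array([x,y,z])-s["eef_pos"])/10
    c,n=np.cos(psi),np.sin(psi); T=np.array([[c,n,0],[n,-c,0],[0,0,-1]])
    print("t",round(s["time_s"],1),"shift",t.round(2),"turn",R.from_matrix(M.T@T).as_rotvec().round(3), "F",s["force"].round(1))
E
python3 - <<'E'
from h import *
m=camera_model("wrist");s=sense()
print(rot(s["ee_rot"]).T@(m["eye"]-s["eef_pos"]),rot(s["ee_rot"]).T@rot(m["rotation"]),m["mtx"])
ms=camera_model("scene");print("bottle",ray(ms,np.array((585,303))/2.353+[60,120],0))
go(690,67,190)
E
```

```text
[  68.28968316    0.8452725  -124.6435842 ] [[-2.70246695e-04 -9.64005125e-01 -2.65883521e-01]
 [ 9.99999936e-01 -1.98451900e-04 -2.96889515e-04]
 [ 2.33437924e-04 -2.65883585e-01  9.64005117e-01]] [[345.06201334   0.         261.41290191]
 [  0.         345.06201334 193.09432954]
 [  0.           0.           1.        ]]
bottle [770.43092956 149.6944711    0.        ]
t 0.8 shift [ 68.23 -40.23   5.83] turn [ 0.    0.   -0.19] F [-0.9 -0.1  0.3]
```

Request:
step_arm(
  commands="1 4 -2 0 0 0 -0.1; 1 8 -5 0 0 0 -0.19; 1 12 -7 0 0 0 -0.19;1 15 -9 0 0 0 -0.19;1 19 -11 0 0 0 -0.19;1 23 -13 0 0 0 -0.19;1 26 -15 0 0 0 -0.19;1 30 -17 0 0 0 -0.19;1 33 -19 0 0 0 -0.19;1 37 -22 0 0 0 -0.19;1 40 -24 0 0 0 -0.19;1 44 -26 1 0 0 -0.19;1 47 -28 2 0 0 -0.19;1 51 -30 3 0 0 -0.19;1 54 -32 3.5 0 0 -0.19;1 58 -34 4 0 0 -0.19;1 61 -36 4.5 0 0 -0.19;1 65 -38 5 0 0 -0.19;1 68.2 -40.2 5.8 0 0 -0.19;1 68.2 -40.2 5.8 0 0 -0.19",
)

```text
time_s: 2.47
eef_pos: [691.4, 71.6, 187.1]
ee_rot: [-0.001, 0.973, 0.232, -0.001]
force: [-1.4, 0.5, -0.1]
grip_width: 0.999
grip_force: 0.0
```

```bash
cat >> h.py <<'E'
Z=dict(eyepiece_wide_center=27,eyepiece_narrow_center=27,objective_long_center=38,objective_short_center=27,dust_cap_center=8,tray_bar=0,tray_knob=0)
def look(labels,name=None,base=0):
    m=camera_model("wrist"); im=capture("wrist")
    if name: cv2.imwrite(f"pics/{name}.png",im[:,:,::-1])
    for l in labels:
        for d in spot_point("wrist",l)[:2]: print(l,d["xy"].round(0),round(d["score"],2),ray(m,d["xy"],Z[l]+base).round(1))
        r=trace("wrist",l)
        if r:
            k=np.argwhere(r[0]["mask"])[:,::-1].mean(0); print("   mask centroid",k.round(),ray(m,k,Z[l]+base).round(1),"rect",np.round(r[0]["rect"]),round(r[0]["score"],2))
    return m,im
E
python3 - <<'E'
from h import *
print(sense()["eef_pos"],sense()["joints"])
look(["eyepiece_wide_center","dust_cap_center"],"w1")
go(691,67,100)
E
```

```text
[691.37811718  71.63236483 187.11275737] [-6.53139823e-02  7.48035606e-01  9.71856394e-01  1.29032875e-03
  1.42425214e+00  1.03630688e+00]Traceback (most recent call last):
  File "<stdin>", line 3, in <module>
  File "h.py", line 23, in look
    for d in spot_point("wrist",l)[:2]: print(l,d["xy"].round(0),round(d["score"],2),ray(m,d["xy"],Z[l]+base).round(1))
                                                ^^^^^^^^^^^^^
AttributeError: 'list' object has no attribute 'round'. Did you mean: 'count'?
```

View pics/w1.png

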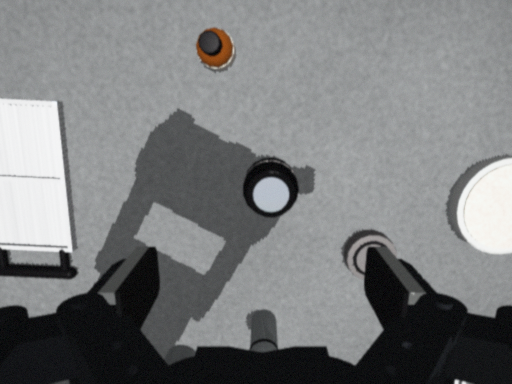

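The wide eyepiece is in view with its top face centred at about (270,196). The bottle is well clear at (215,48). Part of the bar tray shows at left.

```bash
sed -i 's/print(l,d\["xy"\].round(0)/print(l,np.round(d["xy"])/' h.py
python3 - <<'E'
from h import *
m,_=look(["eyepiece_wide_center"])
print("top",ray(m,(270.5,195.5),54))
go(691,67,60)
E
```

```text
mask centroid [267. 184.] [689.9  62.1  27. ] rect [268. 185.  54.  57.] 0.56
top [688.55021198  58.59490719  54.        ]
t 2.7 shift [ 0.21 -0.07 13.1 ] turn [ 0.001 -0.    -0.001] F [-0.4 -0.   0. ]
```

Request:
step_arm(
  commands="1 0 0 3 0 0 0;1 0.1 0.1 6 0 0 0;1 0.1 0.2 7 0 0 0;1 0.1 0.2 7 0 0 0;1 0.1 0.2 7 0 0 0;1 0.1 0.2 7 0 0 0",
)

```text
time_s: 3.22
eef_pos: [692.4, 64.8, 122.9]
ee_rot: [0.001, 0.973, 0.23, 0.002]
force: [0.4, 0.0, 0.6]
grip_width: 1.0
grip_force: 0.0
```

```bash
cat >> h.py <<'E'
def lens(m,im,guess,z=54,rad=28,lo=110):
    """centroid of the bright blob nearest the projected guess"""
    p=proj(m,[*guess,z])[0]; g=cv2.cvtColor(im,cv2.COLOR_RGB2GRAY)
    n,_,st,ce=cv2.connectedComponentsWithStats((g>lo).astype(np.uint8))
    for i in range(1,n):
        if np.linalg.norm(ce[i]-p)<60 and 100<st[i,4]<20000: print("blob",ce[i].round(1),st[i],ray(m,ce[i],z).round(1))
E
python3 - <<'E'
from h import *
m,im=look(["eyepiece_wide_center"],"w2")
lens(m,im,(690,64))
go(690,64,24)
E
```

```text
eyepiece_wide_center [260. 208.] 0.65 [689.7  63.1  27. ]
eyepiece_wide_center [197.  39.] 0.42 [767.1 143.5  27. ]
   mask centroid [262. 210.] [689.   61.6  27. ] rect [262. 209.  77.  77.] 0.78
blob [261.8 220.2] [ 238  198   48   45 1687] [691.4  62.9  54. ]
t 3.4 shift [-0.26  0.    9.8 ] turn [ 0.001 -0.002 -0.   ] F [-0.4  0.3  0.4]
```

View pics/w2.png

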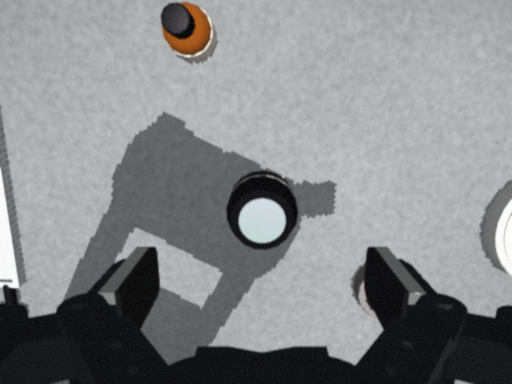

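The lens blob at (262,220) puts the wide eyepiece at about (690.5, 63), and it lies between the fingers. I'll grip it now.

Request:
step_arm(
  commands="1 -0.2 0.1 2.5 0 0 0;1 -0.25 0.1 5 0 0 0;1 -0.25 0.1 7 0 0 0;1 -0.25 0.1 8.5 0 0 0;1 -0.25 0.1 9.8 0 0 0;1 -0.25 0.1 9.8 0 0 0;1 -0.25 0.1 9.8 0 0 0;0.6 -0.25 0.1 9.8 0 0 0;0.3 -0.25 0.1 9.8 0 0 0;0.3 -0.25 0.1 9.8 0 0 0;0.3 -0.25 0.1 9.8 0 0 0;0.3 -0.25 0.1 9.8 0 0 0;0.3 -0.25 0.1 9.8 0 0 0;0.3 -0.25 0.1 9.8 0 0 0;0.3 -0.25 0.1 9.8 0 0 0;0.3 -0.25 0.1 9.8 0 0 0",
  newtons=40,
)

```text
time_s: 4.7
eef_pos: [690.3, 63.4, 23.5]
ee_rot: [0.0, 0.973, 0.23, 0.001]
force: [-1.5, 0.9, 6.5]
grip_width: 0.523
grip_force: 41.3
```

Run:
```python
from h import *
go(558.6,247,120)
```

```text
t 4.7 shift [ -3.53 -22.31  -9.67] turn [ 0.001 -0.002 -0.   ] F [-1.5  0.9  6.5]
```

Request:
step_arm(
  commands="0.3 0 0 -1 0 0 0;0.3 0 0 -3 0 0 0;0.3 0 0 -6 0 0 0;0.3 0 -1 -9 0 0 0;0.3 -0.5 -4 -12 0 0 0;0.3 -1 -7 -14 0 0 0;0.3 -1.5 -10 -14 0 0 0;0.3 -2 -13 -14 0 0 0;0.3 -2.5 -16 -14 0 0 0;0.3 -3 -19 -14 0 0 0;0.3 -3.5 -21 -14 0 0 0;0.3 -3.5 -22.3 -14 0 0 0;0.3 -3.5 -22.3 -14 0 0 0;0.3 -3.5 -22.3 -14 0 0 0;0.3 -3.5 -22.3 -14 0 0 0;0.3 -3.5 -22.3 -14 0 0 0",
)

```text
time_s: 6.03
eef_pos: [559.3, 245.9, 162.2]
ee_rot: [0.0, 0.973, 0.23, 0.0]
force: [0.5, -0.2, -1.2]
grip_width: 0.524
grip_force: 41.1
```

Run:
```python
from h import *
s=sense();print(s["grip_width"],s["grip_force"],s["joints"])
look(["tray_bar"],"w3")
go(558.6,247,30)
```

```text
0.5236024899224052 41.13434222876094 [ 2.22860766e-01  5.73467692e-01  1.33772979e+00 -2.32415873e-04
  1.23038614e+00  1.33041379e+00]
tray_bar [260. 139.] 0.83 [590.8 262.2   0. ]
   mask centroid [257. 130.] [596.  267.6   0. ] rect [260. 140. 100. 192.] 0.69
t 6.2 shift [ 0.   -0.08 13.22] turn [ 0.     0.    -0.001] F [ 1.3  0.8 -1.3]
```

View pics/w3.png

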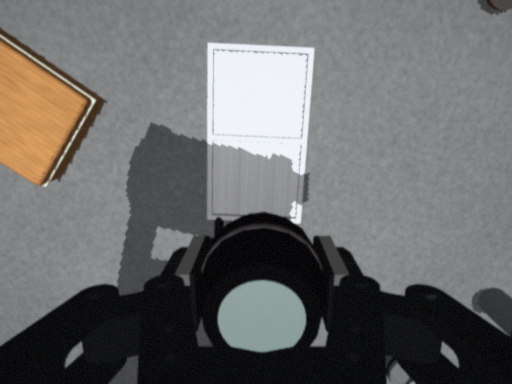

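The tray shows its far corners at (207,43) and (313,48) and its near corners at about (207,219) and (300,222). I'll fit its pose from those.

```bash
cat >> h.py <<'E'
from scipy.optimize import least_squares
def fit_tray(m,px,v0):
    box=np.array([[70,40],[70,-40],[-70,40],[-70,-40]])
    def pts(v):
        c,s=np.cos(v[2]),np.sin(v[2]); return np.c_[box@np.array([[c,s],[-s,c]])+v[:2],np.full(4,9)]
    r=least_squares(lambda v:(proj(m,pts(v))-px).ravel(),v0); v=r.x; u=34*np.array([np.cos(v[2]),np.sin(v[2])])
    print("tray",v.round(3),"res",r.fun.round(1),"near",(v[:2]-u).round(1),"far",(v[:2]+u).round(1))
E
python3 - <<'E'
from h import *
m=camera_model("wrist")
fit_tray(m,np.array([(207,43),(313,48),(207,219),(300,222)]),(589,262,.46))
E
```

```text
tray [5.90176e+02 2.65101e+02 4.23000e-01] res [-0.5 -0.5  0.5 -0.8 -0.3  0.6  0.3  1.2] near [559.2 251.2] far [621.2 279. ]
```

Request:
step_arm(
  commands="0.3 0.1 -0.2 2 0 0 0;0.3 0.15 -0.3 5 0 0 0;0.3 0.15 -0.3 8 0 0 0;0.3 0.15 -0.3 10.5 0 0 0;0.3 0.15 -0.3 12 0 0 0;0.3 0.15 -0.3 12.7 0 0 0;0.3 0.15 -0.3 13.1 0 0 0;0.3 0.15 -0.3 13.3 0 0 0;0.3 0.15 -0.3 13.3 0 0 0;0.3 0.15 -0.3 13.3 0 0 0;0.3 0.15 -0.3 13.3 0 0 0",
)

```text
time_s: 7.1
eef_pos: [559.0, 250.4, 30.3]
ee_rot: [0.0, 0.973, 0.23, 0.001]
force: [0.6, -0.3, -1.1]
grip_width: 0.525
grip_force: 41.1
```

Request:
step_arm(
  commands="0.3 0 0 0.1 0 0 0;0.3 0 0 0.15 0 0 0;0.3 0 0 0.2 0 0 0;0.3 0 0 0.25 0 0 0;0.3 0 0 0.25 0 0 0;0.3 0 0 0.25 0 0 0",
)

```text
time_s: 7.6
eef_pos: [558.6, 250.4, 27.5]
ee_rot: [0.0, 0.973, 0.23, 0.0]
force: [-3.6, -1.9, 6.0]
grip_width: 0.523
grip_force: 41.7
```

Request:
step_arm(
  commands="0.56 0 0 0 0 0 0;0.62 0 0 0 0 0 0;0.72 0 0 0 0 0 0;0.8 0 0 0 0 0 0;0.8 0 0 0 0 0 0;0.8 0 0 -0.5 0 0 0;0.8 0 0 -2 0 0 0;0.8 0 0 -5 0 0 0;0.8 0 0 -9 0 0 0;0.8 0 0 -13 0 0 0;1 0 0 -16 0 0 0;1 0 0 -16 0 0 0;1 0 0 -16 0 0 0;1 0 0 -16 0 0 0",
)

```text
time_s: 8.77
eef_pos: [558.1, 250.2, 185.9]
ee_rot: [-0.0, 0.973, 0.23, -0.001]
force: [0.4, -0.1, 0.1]
grip_width: 1.003
grip_force: 0.0
```

Run:
```python
from h import *
m,im=look(["eyepiece_wide_center","tray_bar"],"w4",4)
lens(m,im,(559,250),58)
go(451,-69,190)
```

```text
eyepiece_wide_center [260. 185.] 0.7 [556.1 249.5  31. ]
   mask centroid [262. 183.] [558.5 249.1  31. ] rect [262. 184.  62.  58.] 0.73
tray_bar [264. 136.] 0.75 [591.6 263.5   4. ]
   mask centroid [262. 129.] [595.7 267.3   4. ] rect [265. 145.  94. 195.] 0.79
blob [261.7 189.2] [ 244  172   36   36 1025] [559.8 249.8  58. ]
t 9.0 shift [-23.9   23.73  -0.39] turn [-0.     0.002 -0.   ] F [ 0.  -1.2 -0.1]
```

View pics/w4.png

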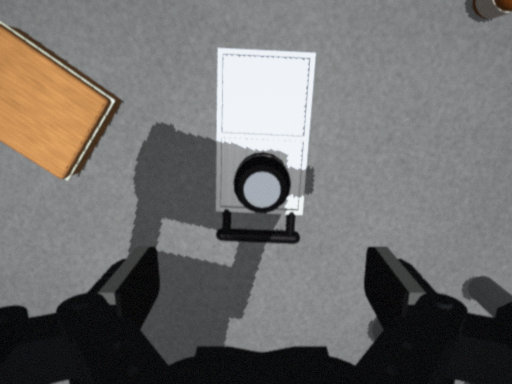

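The wide eyepiece stands upright in the handle-end compartment, with its lens at (262,189). I'll refit the tray (corners (218,48), (315,52), (217,212), (301,214)) to check the centring.

Run:
```python
from h import *
m=camera_model("wrist")
fit_tray(m,np.array([(218,48),(315,52),(217,212),(301,214)]),(589,262,.46))
```

```text
tray [5.90789e+02 2.64396e+02 4.22000e-01] res [-0.9 -0.3  0.5  0.2 -1.1 -0.6  1.7  0.9] near [559.8 250.5] far [621.8 278.3]
```

Request:
step_arm(
  commands="1 -2 2 0 0 0 0;1 -4.5 4.5 0 0 0 0;1 -7 7 0 0 0 0;1 -10 10 0 0 0 0;1 -12.5 12.5 0 0 0 0;1 -15 15 0 0 0 0;1 -18 18 0 0 0 0;1 -21 21 0 0 0 0;1 -23.9 23.7 1 0 0 0;1 -23.9 23.7 4 0 0 0;1 -23.9 23.7 6 0 0 0;1 -23.9 23.7 6 0 0 0;1 -23.9 23.7 6 0 0 0;1 -23.9 23.7 6 0 0 0;1 -23.9 23.7 6 0 0 0;1 -23.9 23.7 6 0 0 0",
)

```text
time_s: 10.35
eef_pos: [451.7, -68.5, 127.8]
ee_rot: [0.001, 0.973, 0.231, 0.001]
force: [0.3, 0.4, 0.2]
grip_width: 1.001
grip_force: 0.0
```

Run:
```python
from h import *
m,im=look(["eyepiece_narrow_center","objective_short_center"],"w5")
lens(m,im,(450,-69))
go(450,-69,24)
```

```text
eyepiece_narrow_center [272. 203.] 0.66 [454.3 -76.2  27. ]
   mask centroid [271. 206.] [452.6 -76.7  27. ] rect [272. 206.  55.  64.] 0.72
objective_short_center [95. 92.] 0.6 [470.   55.8  27. ]
   mask centroid [97. 90.] [470.8  55.4  27. ] rect [98. 90. 81. 65.] 0.95
blob [271.9 214.3] [256 199  33  32 812] [455.2 -75.1  54. ]
t 10.6 shift [-0.13 -0.02 10.31] turn [ 0. -0.  0.] F [ 0.7  0.8 -1.4]
```

Request:
step_arm(
  commands="1 0 0.7 1 0 0 0;1 0 0.75 3 0 0 0;1 0 0.75 5 0 0 0;1 0 0.75 7 0 0 0;1 0 0.75 8.8 0 0 0;1 0 0.75 10 0 0 0;1 0 0.75 10.3 0 0 0;1 0 0.75 10.3 0 0 0;0.5 0 0.75 10.3 0 0 0;0.2 0 0.75 10.3 0 0 0;0.2 0 0.75 10.3 0 0 0;0.2 0 0.75 10.3 0 0 0;0.2 0 0.75 10.3 0 0 0;0.2 0 0.75 10.3 0 0 0;0.2 0 0.75 10.3 0 0 0;0.2 0 0.75 10.3 0 0 0;0.2 0 0.75 10.3 0 0 0;0.2 0 0.75 10.3 0 0 0",
)

```text
time_s: 12.1
eef_pos: [454.7, -75.4, 24.4]
ee_rot: [0.0, 0.973, 0.23, 0.0]
force: [-2.1, 1.0, 5.1]
grip_width: 0.386
grip_force: 39.3
```

Run:
```python
from h import *
go(488.5,-232.6,165)
```

```text
t 12.1 shift [ -4.02  15.57 -14.05] turn [ 0.001 -0.001 -0.   ] F [-2.1  1.   5.1]
```

Request:
step_arm(
  commands="0.2 0 0 -1 0 0 0;0.2 0 0 -3 0 0 0;0.2 0 0 -6 0 0 0;0.2 0 1 -9 0 0 0;0.2 -1 3 -12 0 0 0;0.2 -2 6 -14 0 0 0;0.2 -3 9 -14 0 0 0;0.2 -4 12 -14 0 0 0;0.2 -4 14 -14 0 0 0;0.2 -4 15.6 -14 0 0 0;0.2 -4 15.6 -14 0 0 0;0.2 -4 15.6 -14 0 0 0;0.2 -4 15.6 -14 0 0 0;0.2 -4 15.6 -14 0 0 0",
)

```text
time_s: 13.27
eef_pos: [488.4, -231.8, 164.1]
ee_rot: [-0.0, 0.973, 0.231, -0.0]
force: [0.1, 0.0, -0.6]
grip_width: 0.391
grip_force: 39.9
```

Run:
```python
from h import *
look(["tray_knob"],"w6")
go(488.5,-232.6,32)
```

```text
tray_knob [264. 141.] 0.79 [ 519.5 -219.6    0. ]
   mask centroid [262. 136.] [ 522.9 -215.9    0. ] rect [259. 140. 102. 176.] 0.57
t 13.4 shift [-0.03  0.04 13.2 ] turn [ 0.    -0.     0.001] F [ 0.1  0.6 -0.9]
```

View pics/w6.png

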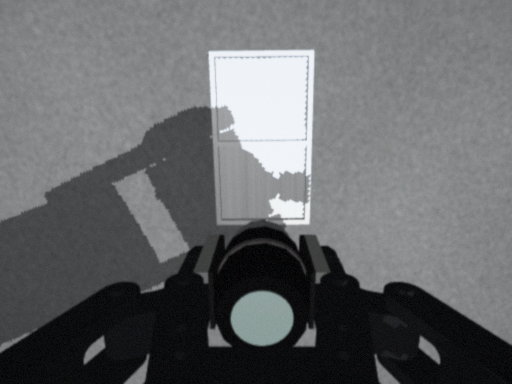

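The knobbed tray's corners are at (209,51), (314,50), (217,224) and (310,224).

Run:
```python
from h import *
fit_tray(camera_model("wrist"),np.array([(209,51),(314,50),(217,224),(310,224)]),(519,-217,.47))
```

```text
tray [ 5.18801e+02 -2.19040e+02  4.76000e-01] res [-0.4 -0.3  0.6 -0.5 -0.   1.  -0.3  0. ] near [ 488.6 -234.6] far [ 549.  -203.5]
```

Request:
step_arm(
  commands="0.2 -0.1 0.15 2 0 0 0;0.2 -0.1 0.17 5 0 0 0;0.2 -0.1 0.17 8 0 0 0;0.2 -0.1 0.17 10.5 0 0 0;0.2 -0.1 0.17 12 0 0 0;0.2 -0.1 0.17 12.8 0 0 0;0.2 -0.1 0.17 13.1 0 0 0;0.2 -0.1 0.17 13.25 0 0 0;0.2 -0.1 0.17 13.35 0 0 0;0.2 -0.1 0.17 13.45 0 0 0;0.2 -0.1 0.17 13.5 0 0 0;0.2 -0.1 0.17 13.55 0 0 0;0.2 -0.1 0.17 13.55 0 0 0;0.2 -0.1 0.17 13.55 0 0 0",
)

```text
time_s: 14.58
eef_pos: [488.6, -234.8, 28.5]
ee_rot: [0.0, 0.973, 0.23, 0.0]
force: [-0.6, -0.8, -1.1]
grip_width: 0.385
grip_force: 39.9
```

Request:
step_arm(
  commands="0.2 0 0 0.05 0 0 0;0.2 0 0 0.1 0 0 0;0.2 0 0 0.1 0 0 0;0.2 0 0 0.1 0 0 0",
)

```text
time_s: 14.92
eef_pos: [488.7, -234.8, 28.4]
ee_rot: [0.0, 0.973, 0.23, 0.0]
force: [-4.1, 3.4, 10.6]
grip_width: 0.387
grip_force: 41.0
```

Contact made, so I'll release.

Request:
step_arm(
  commands="0.42 0 0 0 0 0 0;0.48 0 0 0 0 0 0;0.6 0 0 0 0 0 0;0.7 0 0 0 0 0 0;0.7 0 0 0 0 0 0;0.7 0 0 -0.5 0 0 0;0.7 0 0 -2 0 0 0;0.7 0 0 -5 0 0 0;0.8 0 0 -9 0 0 0;0.8 0 0 -13 0 0 0;1 0 0 -16 0 0 0;1 0 0 -16 0 0 0;1 0 0 -16 0 0 0;1 0 0 -16 0 0 0",
)

```text
time_s: 16.08
eef_pos: [488.1, -234.4, 186.5]
ee_rot: [-0.001, 0.973, 0.23, -0.0]
force: [-0.6, -0.3, -0.1]
grip_width: 0.997
grip_force: 0.0
```

Run:
```python
from h import *
m,im=look(["eyepiece_narrow_center","tray_knob"],"w7",4)
lens(m,im,(488.6,-234),58)
go(545,2,130)
```

```text
eyepiece_narrow_center [262. 181.] 0.86 [ 489.9 -235.    31. ]
   mask centroid [262. 184.] [ 487.5 -236.3   31. ] rect [262. 184.  44.  46.] 0.75
tray_knob [259. 138.] 0.76 [ 517.8 -218.2    4. ]
   mask centroid [259. 132.] [ 522.6 -215.8    4. ] rect [258. 152.  99. 203.] 0.58
blob [262.3 189.9] [250 178  26  25 521] [ 489.5 -235.4   58. ]
t 16.3 shift [ 15.68 -18.59   5.65] turn [-0.002  0.001 -0.   ] F [-0.3 -1.2  0.2]
```

View pics/w7.png

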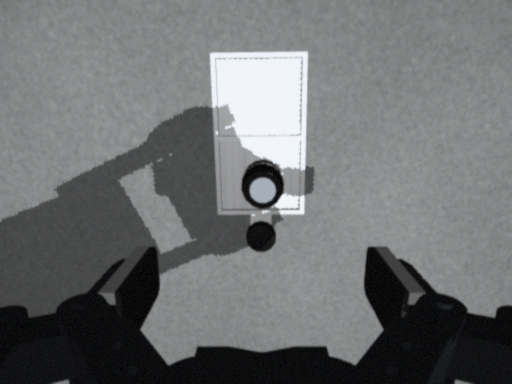

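The narrow eyepiece stands in the middle of the knob-end compartment, lens at (262,190), beside the knob at (262,237). Next is the long objective.

Request:
step_arm(
  commands="1 2 -2.5 0 0 0 0;1 4 -5 0 0 0 0;1 6 -7.5 0 0 0 0;1 8.5 -10 0 0 0 0;1 11 -13 1 0 0 0;1 13 -16 2 0 0 0;1 15.7 -18.6 3 0 0 0;1 15.7 -18.6 5 0 0 0;1 15.7 -18.6 5 0 0 0;1 15.7 -18.6 5 0 0 0;1 15.7 -18.6 5 0 0 0;1 15.7 -18.6 5 0 0 0",
)

```text
time_s: 17.33
eef_pos: [545.8, 0.8, 138.3]
ee_rot: [0.0, 0.973, 0.23, 0.001]
force: [0.4, -0.6, -0.4]
grip_width: 1.0
grip_force: 0.0
```

Run:
```python
from h import *
m,im=look(["objective_long_center","objective_short_center"],"w8")
go(545,2,36)
```

```text
objective_long_center [266. 192.] 0.79 [553.7   0.   38. ]
   mask centroid [268. 193.] [553.6  -1.1  38. ] rect [269. 195.  44.  58.] 0.7
objective_short_center [144. 251.] 0.62 [470.7  59.3  27. ]
   mask centroid [155. 242.] [480.7  54.7  27. ] rect [150. 248.  64.  55.] 0.65
t 17.6 shift [-0.04 -0.07 10.17] turn [ 0.    -0.001 -0.001] F [-0.4 -0.   0.3]
```

View pics/w8.png

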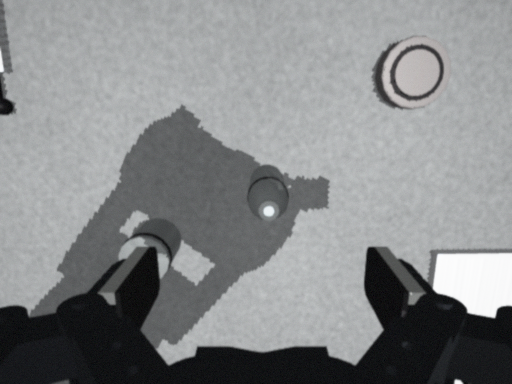

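The long objective's nose is at (268,211). The cap's top is centred at (416,73). The short objective sits partly under the left finger at about (150,250).

Run:
```python
from h import *
m=camera_model("wrist"); print(ray(m,(268.5,211),76),ray(m,(268,187),56),"cap",ray(m,(417,72),16))
M=rot(sense()["ee_rot"])
for P in [(472,58),]: print("short rel to long in tool",M.T@(np.array([*P,27])-[551,-0.5,27]))
```

```text
[ 5.53363859e+02 -2.31191206e-01  7.60000000e+01] [561.38931612   3.73636791  56.        ] cap [669.10894004 -55.33460274  16.        ]
short rel to long in tool [-4.44577550e+01 -8.76741370e+01 -6.10034407e-02]
```

Request:
step_arm(
  commands="1 0.6 0.53 0 0 0 0;1 0.6 0.53 1 0 0 0;1 0.6 0.53 3 0 0 0;1 0.6 0.53 5 0 0 0;1 0.6 0.53 7 0 0 0;1 0.6 0.53 9 0 0 0;1 0.6 0.53 10.2 0 0 0;1 0.6 0.53 10.3 0 0 0;0.5 0.6 0.53 10.3 0 0 0;0.1 0.6 0.53 10.3 0 0 0;0.1 0.6 0.53 10.3 0 0 0;0.1 0.6 0.53 10.3 0 0 0;0.1 0.6 0.53 10.3 0 0 0;0.1 0.6 0.53 10.3 0 0 0;0.1 0.6 0.53 10.3 0 0 0;0.1 0.6 0.53 10.3 0 0 0;0.1 0.6 0.53 10.3 0 0 0;0.1 0.6 0.53 10.3 0 0 0;0.1 0.6 0.53 10.3 0 0 0",
)

```text
time_s: 19.17
eef_pos: [553.6, -0.2, 35.1]
ee_rot: [0.0, 0.973, 0.23, 0.001]
force: [-0.9, 1.0, 5.5]
grip_width: 0.289
grip_force: 39.3
```

Run:
```python
from h import *
go(621.5,278.3,180)
```

```text
t 19.2 shift [ 18.57 -21.84 -14.49] turn [ 0.001 -0.001 -0.   ] F [-0.9  1.   5.5]
```

Request:
step_arm(
  commands="0.1 0 0 -1 0 0 0;0.1 0 0 -3 0 0 0;0.1 0 0 -6 0 0 0;0.1 0.5 -0.5 -9 0 0 0;0.1 2 -2 -12 0 0 0;0.1 4 -4.5 -14 0 0 0;0.1 6 -7 -14 0 0 0;0.1 8.5 -10 -14 0 0 0;0.1 11 -13 -14 0 0 0;0.1 13.5 -16 -14 0 0 0;0.1 16 -19 -14 0 0 0;0.1 18 -21 -14 0 0 0;0.1 18.6 -21.8 -14 0 0 0;0.1 18.6 -21.8 -14 0 0 0;0.1 18.6 -21.8 -14 0 0 0;0.1 18.6 -21.8 -14 0 0 0;0.1 18.6 -21.8 -14 0 0 0",
)

```text
time_s: 20.58
eef_pos: [621.9, 276.6, 174.7]
ee_rot: [0.0, 0.973, 0.229, -0.0]
force: [0.6, -0.7, -0.7]
grip_width: 0.291
grip_force: 39.4
```

Run:
```python
from h import *
go(621.5,278.3,39.1)
```

```text
t 20.6 shift [ 0.04 -0.17 13.56] turn [ 0.     0.    -0.002] F [ 0.6 -0.7 -0.7]
```

Request:
step_arm(
  commands="0.1 0 -0.1 2 0 0 0;0.1 0 -0.15 5 0 0 0;0.1 0 -0.15 8 0 0 0;0.1 0 -0.15 10.5 0 0 0;0.1 0 -0.15 12 0 0 0;0.1 0 -0.15 12.8 0 0 0;0.1 0 -0.15 13.1 0 0 0;0.1 0 -0.15 13.25 0 0 0;0.1 0 -0.15 13.35 0 0 0;0.1 0 -0.15 13.45 0 0 0;0.1 0 -0.15 13.5 0 0 0;0.1 0 -0.15 13.55 0 0 0;0.1 0 -0.15 13.55 0 0 0;0.1 0 -0.15 13.55 0 0 0",
)

```text
time_s: 21.75
eef_pos: [621.3, 279.5, 39.2]
ee_rot: [-0.0, 0.973, 0.23, 0.0]
force: [-1.6, -0.3, -0.2]
grip_width: 0.29
grip_force: 39.6
```

Request:
step_arm(
  commands="0.1 0 0.05 0.05 0 0 0;0.1 0 0.05 0.1 0 0 0;0.1 0 0.05 0.1 0 0 0;0.1 0 0.05 0.1 0 0 0",
)

```text
time_s: 22.08
eef_pos: [621.3, 279.5, 39.1]
ee_rot: [-0.0, 0.973, 0.23, 0.0]
force: [-4.5, 1.1, 6.8]
grip_width: 0.292
grip_force: 40.5
```

Request:
step_arm(
  commands="0.32 0 0 0 0 0 0;0.38 0 0 0 0 0 0;0.5 0 0 0 0 0 0;0.6 0 0 0 0 0 0;0.6 0 0 0 0 0 0;0.6 0 0 -0.5 0 0 0;0.6 0 0 -2 0 0 0;0.6 0 0 -5 0 0 0;0.8 0 0 -9 0 0 0;0.8 0 0 -13 0 0 0;1 0 0 -16 0 0 0;1 0 0 -16 0 0 0;1 0 0 -16 0 0 0;1 0 0 -16 0 0 0",
)

```text
time_s: 23.25
eef_pos: [621.0, 278.9, 197.0]
ee_rot: [0.0, 0.973, 0.23, -0.001]
force: [-0.4, -0.2, -0.2]
grip_width: 1.001
grip_force: 0.0
```

Run:
```python
from h import *
m,im=look(["objective_long_center","eyepiece_wide_center"],"w9",4)
lens(m,im,(621.5,278.3),80)
go(471,57,150)
```

```text
objective_long_center [261. 183.] 0.56 [620.8 277.9  42. ]
   mask centroid [261. 182.] [621.8 278.7  42. ] rect [262. 182.  34.  43.] 0.86
eyepiece_wide_center [255. 256.] 0.56 [553.7 250.7  31. ]
eyepiece_wide_center [464.  92.] 0.17 [759.2 164.4  31. ]
   mask centroid [259. 254.] [557.4 248.7  31. ] rect [258. 254.  58.  61.] 0.97
t 23.5 shift [-23.36  13.11   4.71] turn [-0.     0.002 -0.   ] F [-0.6 -0.3 -0.8]
```

View pics/w9.png

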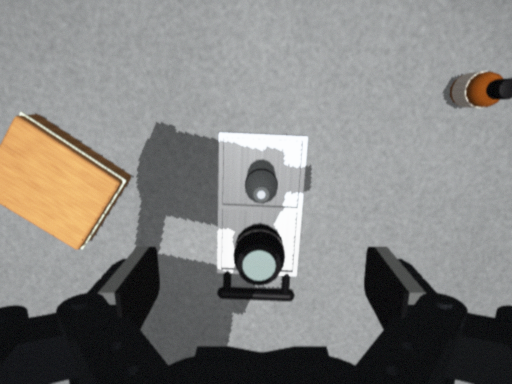

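The long objective stands upright behind the wide eyepiece, with its nose at (261,194). Now the short objective.

Request:
step_arm(
  commands="1 -2 1 0 0 0 0;1 -5 3 0 0 0 0;1 -8 4.5 0 0 0 0;1 -11 6 0 0 0 0;1 -14 8 0 0 0 0;1 -17 10 1 0 0 0;1 -20 11.5 2 0 0 0;1 -23.4 13.1 3 0 0 0;1 -23.4 13.1 6 0 0 0;1 -23.4 13.1 6 0 0 0;1 -23.4 13.1 6 0 0 0;1 -23.4 13.1 6 0 0 0;1 -23.4 13.1 6 0 0 0",
)

```text
time_s: 24.58
eef_pos: [471.8, 57.6, 138.9]
ee_rot: [0.0, 0.973, 0.231, 0.001]
force: [0.7, -0.2, -0.3]
grip_width: 1.002
grip_force: 0.0
```

Run:
```python
from h import *
m,im=look(["objective_short_center"],"w10")
lens(m,im,(471,57),54)
go(471,57,23)
```

```text
objective_short_center [259. 201.] 0.7 [469.   57.1  27. ]
   mask centroid [261. 200.] [470.4  55.7  27. ] rect [259. 202.  53.  56.] 0.61
blob [261.  211.8] [249 201  25  23 450] [470.5  56.   54. ]
t 24.7 shift [-6.000e-02  1.000e-02  1.154e+01] turn [ 0.001 -0.001  0.001] F [-0.8  0.7 -0. ]
```

View pics/w10.png

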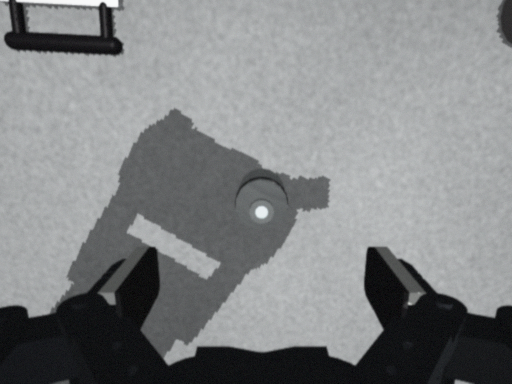

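The nose is at (261,212), giving about (470.5, 56), centred between the fingers.

Request:
step_arm(
  commands="1 -0.1 0.05 2 0 0 0;1 -0.1 0.05 4 0 0 0;1 -0.1 0.05 6 0 0 0;1 -0.1 0.05 8 0 0 0;1 -0.1 0.05 10 0 0 0;1 -0.1 0.05 11.2 0 0 0;1 -0.1 0.05 11.5 0 0 0;1 -0.1 0.05 11.5 0 0 0;0.5 -0.1 0.05 11.5 0 0 0;0.2 -0.1 0.05 11.5 0 0 0;0.2 -0.1 0.05 11.5 0 0 0;0.2 -0.1 0.05 11.5 0 0 0;0.2 -0.1 0.05 11.5 0 0 0;0.2 -0.1 0.05 11.5 0 0 0;0.2 -0.1 0.05 11.5 0 0 0;0.2 -0.1 0.05 11.5 0 0 0;0.2 -0.1 0.05 11.5 0 0 0;0.2 -0.1 0.05 11.5 0 0 0",
)

```text
time_s: 26.23
eef_pos: [470.5, 56.1, 23.5]
ee_rot: [0.0, 0.973, 0.23, 0.0]
force: [-1.3, 0.2, 5.7]
grip_width: 0.41
grip_force: 39.8
```

Run:
```python
from h import *
go(549,-203.5,165)
```

```text
t 26.2 shift [ -4.61  26.73 -14.14] turn [ 0.001 -0.001 -0.   ] F [-1.3  0.2  5.7]
```

Request:
step_arm(
  commands="0.2 0 0 -1 0 0 0;0.2 0 0 -3 0 0 0;0.2 0 0 -6 0 0 0;0.2 0 1 -9 0 0 0;0.2 -0.5 3 -12 0 0 0;0.2 -1 6 -14 0 0 0;0.2 -1.5 9 -14 0 0 0;0.2 -2 12 -14 0 0 0;0.2 -2.6 15 -14 0 0 0;0.2 -3.1 18 -14 0 0 0;0.2 -3.6 21 -14 0 0 0;0.2 -4.2 24 -14 0 0 0;0.2 -4.6 26.7 -14 0 0 0;0.2 -4.6 26.7 -14 0 0 0;0.2 -4.6 26.7 -14 0 0 0;0.2 -4.6 26.7 -14 0 0 0;0.2 -4.6 26.7 -14 0 0 0",
)

```text
time_s: 27.65
eef_pos: [548.6, -202.1, 163.1]
ee_rot: [-0.0, 0.973, 0.231, -0.0]
force: [-0.3, -0.5, -1.2]
grip_width: 0.413
grip_force: 40.4
```

Run:
```python
from h import *
go(549,-203.5,27.5)
```

```text
t 27.6 shift [-0.02  0.15 13.56] turn [-0.     0.     0.001] F [-0.3 -0.5 -1.2]
```

Request:
step_arm(
  commands="0.2 0 0.05 2 0 0 0;0.2 0 0.08 5 0 0 0;0.2 0 0.08 8 0 0 0;0.2 0 0.08 10.5 0 0 0;0.2 0 0.08 12 0 0 0;0.2 0 0.08 12.8 0 0 0;0.2 0 0.08 13.1 0 0 0;0.2 0 0.08 13.25 0 0 0;0.2 0 0.08 13.35 0 0 0;0.2 0 0.08 13.45 0 0 0;0.2 0 0.08 13.5 0 0 0;0.2 0 0.08 13.55 0 0 0;0.2 0 0.08 13.6 0 0 0;0.2 0 0.08 13.6 0 0 0;0.2 0 0.08 13.6 0 0 0",
)

```text
time_s: 28.9
eef_pos: [549.3, -204.0, 27.5]
ee_rot: [0.0, 0.973, 0.23, 0.0]
force: [-1.7, 0.4, 5.7]
grip_width: 0.409
grip_force: 41.1
```

Contact made, so I'll release and then look at the result.

Request:
step_arm(
  commands="0.44 0 0 0 0 0 0;0.5 0 0 0 0 0 0;0.6 0 0 0 0 0 0;0.7 0 0 0 0 0 0;0.7 0 0 0 0 0 0;0.7 0 0 -0.5 0 0 0;0.7 0 0 -2 0 0 0;0.7 0 0 -5 0 0 0;0.8 0 0 -9 0 0 0;0.8 0 0 -13 0 0 0;1 0 0 -16 0 0 0;1 0 0 -16 0 0 0;1 0 0 -16 0 0 0;1 0 0 -16 0 0 0",
)

```text
time_s: 30.07
eef_pos: [548.7, -203.6, 186.0]
ee_rot: [-0.0, 0.973, 0.23, -0.0]
force: [-0.5, -0.1, -0.5]
grip_width: 0.998
grip_force: 0.0
```

Run:
```python
from h import *
m,im=look(["objective_short_center","eyepiece_narrow_center"],"w11",4)
go(669,-55.5,130)
```

```text
objective_short_center [260. 184.] 0.92 [ 547.3 -203.5   31. ]
   mask centroid [262. 182.] [ 549.6 -205.    31. ] rect [261. 181.  46.  51.] 0.6
eyepiece_narrow_center [263. 255.] 0.87 [ 490.6 -235.4   31. ]
   mask centroid [263. 259.] [ 486.8 -236.8   31. ] rect [262. 257.  45.  58.] 0.91
t 30.3 shift [17.39 -7.86  5.58] turn [-0.002  0.001 -0.   ] F [ 0.7 -0.2  1.1]
```

View pics/w11.png

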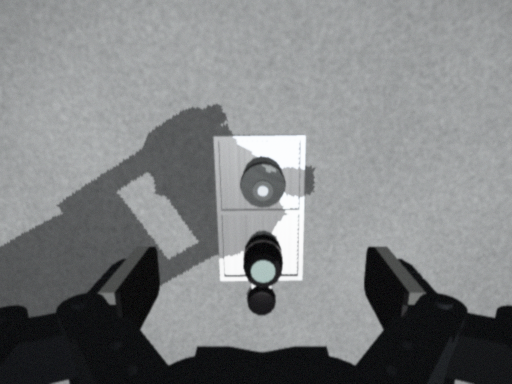

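Both pieces stand upright in the knobbed tray, the short objective's nose at (262,190) and the narrow eyepiece's lens at (263,270). Now the cap.

Request:
step_arm(
  commands="1 2 -1 0 0 0 0;1 5 -2.5 0 0 0 0;1 8 -3.5 0 0 0 0;1 11 -5 0 0 0 0;1 14 -6.5 1 0 0 0;1 17.4 -7.9 3 0 0 0;1 17.4 -7.9 5 0 0 0;1 17.4 -7.9 5 0 0 0;1 17.4 -7.9 5 0 0 0;1 17.4 -7.9 5 0 0 0;1 17.4 -7.9 5 0 0 0",
)

```text
time_s: 31.23
eef_pos: [669.5, -56.4, 138.6]
ee_rot: [0.001, 0.973, 0.23, 0.001]
force: [0.2, 0.4, 0.0]
grip_width: 0.999
grip_force: 0.0
```

Run:
```python
from h import *
m,im=look(["dust_cap_center"],"w12")
lens(m,im,(669,-55.5),16,lo=150)
go(669,-55.5,14)
```

```text
dust_cap_center [259. 190.] 0.81 [669.6 -55.7   8. ]
   mask centroid [260. 191.] [669.2 -56.9   8. ] rect [262. 193.  71.  68.] 0.71
blob [273.8 147. ] [244 119  51  56 603] [704.7 -50.   16. ]
blob [272.3 169.5] [261 164  24  13 127] [689.7 -56.5  16. ]
t 31.4 shift [-0.03 -0.07 12.4 ] turn [ 0.001 -0.001 -0.001] F [ 0.8 -0.  -0.5]
```

View pics/w12.png

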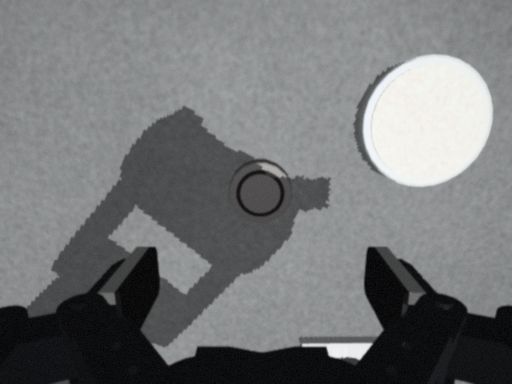

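The cap's ring is centred at (261,194), between the fingers, and the dish is clear to the right. I'll descend with the fingertips staying just above the bench.

Request:
step_arm(
  commands="0.9 -0.05 0 2 0 0 0;0.8 -0.05 0.02 4 0 0 0;0.8 -0.05 0.02 6 0 0 0;0.8 -0.05 0.02 8 0 0 0;0.8 -0.05 0.02 10 0 0 0;0.8 -0.05 0.02 11.5 0 0 0;0.8 -0.05 0.02 11.9 0 0 0;0.8 -0.05 0.02 11.9 0 0 0;0.68 -0.05 0.02 11.9 0 0 0;0.62 -0.05 0.02 11.9 0 0 0;0.3 -0.05 0.02 11.9 0 0 0;0.3 -0.05 0.02 11.9 0 0 0;0.3 -0.05 0.02 11.9 0 0 0;0.3 -0.05 0.02 11.9 0 0 0;0.3 -0.05 0.02 11.9 0 0 0;0.3 -0.05 0.02 11.9 0 0 0",
  newtons=30,
)

```text
time_s: 32.72
eef_pos: [669.6, -55.9, 19.6]
ee_rot: [0.001, 0.973, 0.23, 0.001]
force: [-1.8, -0.1, 5.9]
grip_width: 0.549
grip_force: 30.8
```

Run:
```python
from h import *
go(559.5,250,180)
```

```text
t 32.7 shift [  3.9  -32.26 -16.09] turn [ 0.002 -0.002 -0.   ] F [-1.8 -0.1  5.9]
```

Request:
step_arm(
  commands="0.3 0 0 -0.5 0 0 0;0.3 0 0 -2 0 0 0;0.3 0 0 -5 0 0 0;0.3 0 -1 -8 0 0 0;0.3 0.3 -3 -11 0 0 0;0.3 0.6 -6 -14 0 0 0;0.3 1 -9 -16 0 0 0;0.3 1.4 -12 -16 0 0 0;0.3 1.8 -15 -16 0 0 0;0.3 2.2 -18 -16 0 0 0;0.3 2.5 -21 -16 0 0 0;0.3 2.9 -24 -16 0 0 0;0.3 3.3 -27 -16 0 0 0;0.3 3.6 -30 -16 0 0 0;0.3 3.9 -32.2 -16 0 0 0;0.3 3.9 -32.2 -16 0 0 0;0.3 3.9 -32.2 -16 0 0 0;0.3 3.9 -32.2 -16 0 0 0;0.3 3.9 -32.2 -16 0 0 0",
)

```text
time_s: 34.3
eef_pos: [559.9, 248.6, 178.0]
ee_rot: [0.0, 0.973, 0.23, 0.0]
force: [0.8, 0.5, -0.8]
grip_width: 0.548
grip_force: 31.0
```

Run:
```python
from h import *
m,im=look(["dust_cap_center","eyepiece_wide_center","objective_long_center"],"w13",4)
s=sense();print(s["grip_width"],s["grip_force"])
go(559.5,250,77.6)
```

```text
dust_cap_center [261. 262.] 0.9 [490.5 213.1  12. ]
   mask centroid [261. 263.] [489.9 212.7  12. ] rect [262. 263. 119. 116.] 0.7
eyepiece_wide_center [260. 189.] 0.66 [556.8 247.4  31. ]
   mask centroid [259. 183.] [560.7 250.3  31. ] rect [260. 182.  62.  48.] 0.93
objective_long_center [263.  98.] 0.75 [621.7 277.4  42. ]
   mask centroid [261.  97.] [621.6 278.4  42. ] rect [262.  98.  36.  40.] 0.74
0.5411442787067767 30.97250998020172
t 34.6 shift [ 0.02 -0.06 10.02] turn [ 0.    -0.    -0.001] F [ 0.2  0.1 -1.7]
```

View pics/w13.png

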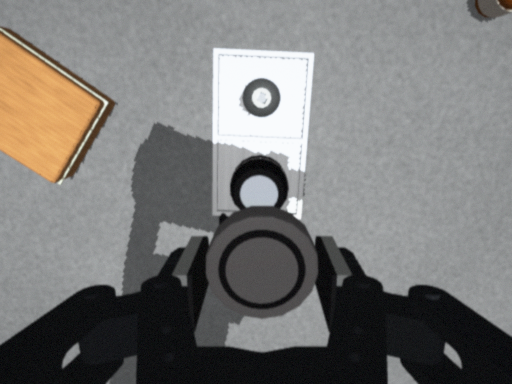

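The cap is held flat, its ring centred at (261.5,269). The wide eyepiece's lens is at (259,193).

Run:
```python
from h import *
m=camera_model("wrist");s=sense();z=s["eef_pos"][2]
print(s["eef_pos"],"cap",ray(m,(261.5,269),z-3.6),"wide",ray(m,(259.5,193),58))
```

```text
[559.56043614 249.36279913 177.80992454] cap [560.39454898 248.6478216  174.20992454] wide [560.03102242 250.10875174  58.        ]
```

Request:
step_arm(
  commands="0.3 0 -0.1 2 0 0 0;0.3 0 -0.13 4.5 0 0 0;0.3 0 -0.13 7 0 0 0;0.3 0 -0.13 8.5 0 0 0;0.3 0 -0.13 9.3 0 0 0;0.3 0 -0.13 9.6 0 0 0;0.3 0 -0.13 9.75 0 0 0;0.3 0 -0.13 9.75 0 0 0;0.3 0 -0.13 9.75 0 0 0;0.3 0 -0.13 9.75 0 0 0",
)

```text
time_s: 35.48
eef_pos: [559.3, 250.9, 81.3]
ee_rot: [-0.0, 0.973, 0.23, 0.001]
force: [0.1, 0.9, -0.9]
grip_width: 0.545
grip_force: 31.0
```

Request:
step_arm(
  commands="0.3 0 0.02 0.1 0 0 0;0.3 0 0.02 0.2 0 0 0;0.3 0 0.02 0.27 0 0 0;0.3 0 0.02 0.32 0 0 0;0.3 0 0.02 0.35 0 0 0;0.3 0 0.02 0.35 0 0 0;0.3 0 0.02 0.35 0 0 0",
)

```text
time_s: 36.07
eef_pos: [559.2, 250.7, 77.6]
ee_rot: [0.0, 0.973, 0.23, 0.001]
force: [-1.7, -0.7, 5.2]
grip_width: 0.547
grip_force: 31.5
```

Contact at the expected height. I'll release gently.

Request:
step_arm(
  commands="0.57 0 0 0 0 0 0;0.6 0 0 0 0 0 0;0.66 0 0 0 0 0 0;0.75 0 0 0 0 0 0;0.8 0 0 0 0 0 0;0.8 0 0 0 0 0 0;0.8 0 0 -0.5 0 0 0;0.8 0 0 -2 0 0 0;0.8 0 0 -5 0 0 0;1 0 0 -9 0 0 0;1 0 0 -12 0 0 0;1 0 0 -12 0 0 0;1 0 0 -12 0 0 0;1 0 0 -12 0 0 0",
)

```text
time_s: 37.23
eef_pos: [558.6, 250.5, 196.2]
ee_rot: [-0.0, 0.973, 0.23, -0.001]
force: [0.3, 0.3, -0.0]
grip_width: 0.999
grip_force: 0.0
```

Run:
```python
from h import *
m,im=look(["dust_cap_center","objective_long_center"],"w14",4)
a=capture("side"); s=cv2.resize(im[40:300,140:380],(480,520)); t=cv2.resize(a[130:330,150:300],(390,520),interpolation=cv2.INTER_CUBIC)[:, :300]
cv2.imwrite("pics/end.png",np.hstack([s,t])[:,:,::-1])
```

```text
dust_cap_center [263. 190.] 0.89 [547. 242.  12.]
   mask centroid [262. 190.] [546.1 242.9  12. ] rect [265. 190.  71.  64.] 0.64
objective_long_center [265. 101.] 0.65 [619.1 276.7  42. ]
   mask centroid [264.  97.] [621.4 278.4  42. ] rect [264.  97.  35.  38.] 0.67
```

View pics/end.png

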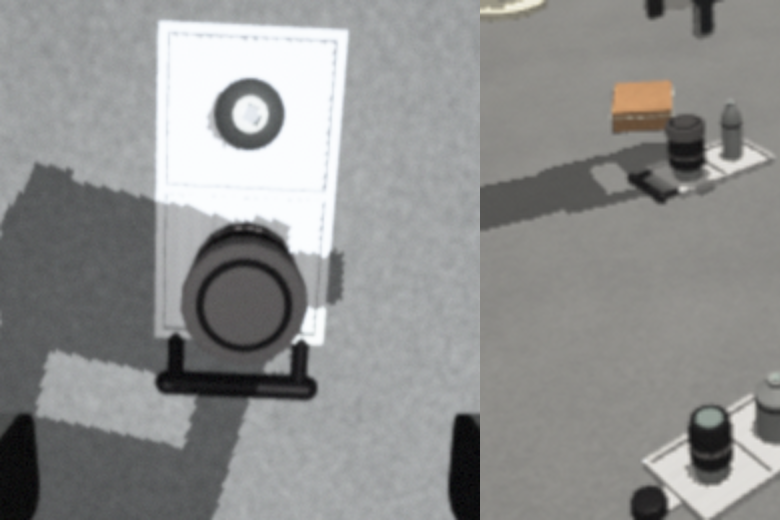

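The cap lies flat on the wide eyepiece (ring centre at crop (244,306)), and all pieces stand upright in their compartments. I'll hand it in.

Run:
```python
from h import *
print(ray(camera_model("wrist"),(262,193),74))
print(finish_job())
```

```text
[559.36292821 249.35720277  74.        ]
the job is handed in; nothing more can be done
None
```

I handed the job in at about 37 s: all four optics stand upright in their compartments, placed in the order asked, and the dust cap lies flat on the wide eyepiece, within about 1 mm of centre by camera; the hand-in returned no verdict.

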